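# Load the reagent carrier by cap colour

## Robot

A 7-joint arm with a two-finger parallel gripper is mounted at the origin on the work surface. World frame = base frame: x ahead of the robot, y to its left, z up, the work surface at z = 0. Lengths are in m, angles in rad, forces in N, time in s.
With the tool pointing down it reaches from about 0.425 to 0.925 m from the base axis. Payload 6.8 kg.
Tool frame: the origin (TCP) lies midway between the tips of the shut fingers; the grasp point (between the pads) lies 19 mm behind it; z points along the fingers, y is the line along which they close (so a half turn about z gives the same grasp; the last joint's range is limited). The gripper opens to 85 mm and grips with 20 to 120 N. Pads are 22 mm wide; open, the fingers measure 114 mm over their backs; the gripper's body (76 mm by 85 mm) begins 54 mm behind the grasp point. The pads swing forward as they close: fully open they stand 13 mm farther back than shut.
Start: joints at [1.107, 0.477, 0.022, 1.555, -0.011, 1.109, -0.083], TCP at [0.235, -0.633, 0.231] pointing down, gripper open.
Joint ranges: [-2.96, 2.96], [-0.34, 2.1], [-1.41, 1.46], [0.24, 2.44], [-1.37, 4.51], [0.17, 1.92], [-2.96, 2.96]. Speed limits (rad/s): [2.39, 2.39, 3.14, 3.14, 3.14, 3.14, 3.14].

## Interface

Orientations are given as a rotation vector (axis times angle).
In Python, from bench import get_obs, grab_frame, camera_params, r gives the robot as it stands.
- The arm moves only by the shell command python3 -m jog 'ROWS' [FORCE]. ROWS is JSON, a list of rows, each an object of numbers: "rx", "ry", "rz": the turn, a rotation vector about the world's x, y, z scaled (see below); "x", "y", "z": the shift along the world's x, y, z scaled (see below); "jaw": the opening, from -1 (shut) to 1 (fully open). In form: [{"rx": .., "ry": .., "rz": .., "x": .., "y": .., "z": .., "jaw": ..}, ...]. A call has 1 to 8 rows; each row shifts and turns the commanded pose from where the row before left it; what a row does not reach is not made up. The controller multiplies each number of a shift by 60 mm and each number of a turn by 10 degrees. A row lasts 1/8 s, in which the tool goes at most 62.5 mm and 10.7 degrees, less where a joint would pass 70% of its speed; a pose out of reach is approached as far as the arm can. A call with a number of a shift or a turn outside -1 to 1 is refused whole. A call with a gripper value outside its range is refused whole. The fingers move at their own pace and stop on an object; FORCE is the grip in N (left out, the last holds). Time passes only in rows, so rows that do not move let the fingers close. It gives the time, the measured TCP pose, the force, the opening and the grip force at its end, in the units of the state.
- get_obs(): the state, without advancing time (a new reading comes with each control period).
- grab_frame(name): name is "side" or "top"; returns the picture (420x560x3 uint8, red, green, blue); there is no depth.
- camera_params(name): a dict with "fx", "fy", "cx", "cy" (pixels), "R" (3x3) and "t" (3): a world point X has camera coordinates R X + t. Camera axes: x right, y down, z forward; pixel columns grow to the right and rows downward; lengths in m; the calibration is good to about 2 mm. A picture is of the moment at which its call begins. camera_params takes no time and is no camera call.
- r.hand_in(): hands the job in; it is judged then, once.
The state is a dict: "clock": time; "joints": joint angles; "qvel": joint speeds; "tau": joint torques, N m; "tcp_pos": TCP position; "orientation": TCP orientation; "contact_force": force on the tool from outside, world axes, zero at the start; "moment": the same for the moment, N m; "grip_width": finger opening in m; "gripper_force": force on a finger pad.
Only numpy, scipy, OpenCV 4.12 (cv2) and the standard library are available. Lean on these libraries where they do the work, as an engineer would, in place of code of your own. Each camera call takes 0.05 s, during which the arm holds its last target. There are 200 camera calls.

## Task

Load the bottle carrier: set each of the four white bottles gently upright, not dropped, into the bay that has the colour of its cap, standing flat on the bay's floor. The brown bottles with the same caps do not belong in it: leave them standing where they are.

Things in the scene. Friction and masses are not known exactly. Their poses are not given: they have to be found in the camera images.
- white_blue: The opaque white plastic bottle with a blue cap: one of four, loose, upright, closed, 90 to 180 g. Round body 48 mm in diameter from its underside up to 75 mm, then a shoulder narrowing to 32 mm at 86 mm, then the blue cap, 36 mm in diameter, from 86 to 110 mm; paper label with a narrow blue stripe. Origin: centre of its underside; z up along the bottle.
- white_red: The opaque white plastic bottle with a red cap: one of four, loose, upright, closed, 90 to 180 g. Round body 48 mm in diameter from its underside up to 75 mm, then a shoulder narrowing to 32 mm at 86 mm, then the red cap, 36 mm in diameter, from 86 to 110 mm; paper label with a narrow red stripe. Origin: centre of its underside; z up along the bottle.
- white_yellow: The opaque white plastic bottle with a yellow cap: one of four, loose, upright, closed, 90 to 180 g. Round body 48 mm in diameter from its underside up to 75 mm, then a shoulder narrowing to 32 mm at 86 mm, then the yellow cap, 36 mm in diameter, from 86 to 110 mm; paper label with a narrow yellow stripe. Origin: centre of its underside; z up along the bottle.
- white_green: The opaque white plastic bottle with a green cap: one of four, loose, upright, closed, 90 to 180 g. Round body 48 mm in diameter from its underside up to 75 mm, then a shoulder narrowing to 32 mm at 86 mm, then the green cap, 36 mm in diameter, from 86 to 110 mm; paper label with a narrow green stripe. Origin: centre of its underside; z up along the bottle.
- amber_blue: The dark brown (amber) bottle with a blue cap: a look-alike of exactly the same shape, size and cap as the white one (48 mm body, 110 mm high), loose and upright. It stays where it is. Origin: centre of its underside; z up.
- amber_yellow: The dark brown (amber) bottle with a yellow cap: a look-alike of exactly the same shape, size and cap as the white one (48 mm body, 110 mm high), loose and upright. It stays where it is. Origin: centre of its underside; z up.
- bay_blue: The carrier's blue bay: fixed open square cup, blue all over, 76 mm outside, 68 inside, 30 high, floor 4 thick; its underside is 4 mm above the table. Origin: centre of its underside; x across the row, y along it. The bays stand in a row at 80 mm pitch, in changing order, in a fixed steel tray 92 x 332 mm, 24 high, wire grips 24 mm beyond its ends. Fingers have room across the row, not along it.
- bay_red: The carrier's red bay: fixed open square cup, red all over, 76 mm outside, 68 inside, 30 high, floor 4 thick; its underside is 4 mm above the table. Origin: centre of its underside; x across the row, y along it. The bays stand in a row at 80 mm pitch, in changing order, in a fixed steel tray 92 x 332 mm, 24 high, wire grips 24 mm beyond its ends. Fingers have room across the row, not along it.
- bay_yellow: The carrier's yellow bay: fixed open square cup, yellow all over, 76 mm outside, 68 inside, 30 high, floor 4 thick; its underside is 4 mm above the table. Origin: centre of its underside; x across the row, y along it. The bays stand in a row at 80 mm pitch, in changing order, in a fixed steel tray 92 x 332 mm, 24 high, wire grips 24 mm beyond its ends. Fingers have room across the row, not along it.
- bay_green: The carrier's green bay: fixed open square cup, green all over, 76 mm outside, 68 inside, 30 high, floor 4 thick; its underside is 4 mm above the table. Origin: centre of its underside; x across the row, y along it. The bays stand in a row at 80 mm pitch, in changing order, in a fixed steel tray 92 x 332 mm, 24 high, wire grips 24 mm beyond its ends. Fingers have room across the row, not along it.
Mind the look-alikes: they are no part of the job. What is shaped like the amber_blue but purple is not meant.

How it is judged:
At the end, for the whole second after the job is handed in: Each white bottle stands upright (within 7 degrees), at rest and released, on the floor of the bay of its cap's colour (within 16 mm of the bay's centre, underside within 5 mm of the bay's floor); both brown bottles are upright within 25 mm of where they started (horizontal distance between white_blue and bay_blue below 0.016 m and z of white_blue in the frame of bay_blue between 0 and 0.009 m and angle between each of white_blue, white_red, white_yellow, white_green, amber_blue, amber_yellow's own z axis and vertical below 0.12 rad and linear speed of each of white_blue, white_red, white_yellow, white_green below 0.02 m/s and horizontal distance between white_red and bay_red below 0.016 m and z of white_red in the frame of bay_red between 0 and 0.009 m and horizontal distance between white_yellow and bay_yellow below 0.016 m and z of white_yellow in the frame of bay_yellow between 0 and 0.009 m and horizontal distance between white_green and bay_green below 0.016 m and z of white_green in the frame of bay_green between 0 and 0.009 m and distance of each of amber_blue, amber_yellow from where it was at the start of the episode below 0.025 m); the robot touches nothing.
It fails at once if a brown bottle is moved more than 25 mm from its place or tipped over (distance of any of amber_blue, amber_yellow from where it was at the start of the episode above 0.025 m or angle between any of amber_blue, amber_yellow's own z axis and vertical above 0.3 rad).
It fails at once if a bottle is dropped into its bay: faster than 0.45 m/s within 16 mm of the bay's floor ((horizontal distance between white_blue and bay_blue below 0.03 m and z of white_blue in the frame of bay_blue below 0.02 m and linear speed of white_blue above 0.45 m/s) or (horizontal distance between white_red and bay_red below 0.03 m and z of white_red in the frame of bay_red below 0.02 m and linear speed of white_red above 0.45 m/s) or (horizontal distance between white_yellow and bay_yellow below 0.03 m and z of white_yellow in the frame of bay_yellow below 0.02 m and linear speed of white_yellow above 0.45 m/s) or (horizontal distance between white_green and bay_green below 0.03 m and z of white_green in the frame of bay_green below 0.02 m and linear speed of white_green above 0.45 m/s)).
It also fails if it takes over 112 s, if anything falls off the work surface, if the arm or the gripper's body presses on something with over 40 N, if the wrist force passes 120 N, or if a joint passes its speed limit or range.

## Working session

There is one attempt and no reset: what is moved stays moved. The work goes in short steps, Python scripts to look and compute and a shell command to move; the robot and the scene stay as the last step left them, time stands still between calls to the robot, and variables do not carry over. Pictures are saved under pics/ and viewed, at most 14 in all, crops included, and the job is handed in when it is done.

```bash
mkdir -p pics; ls; python3 - <<'E'
from bench import *
import cv2,numpy as np
for n in("side","top"):
    f=grab_frame(n); cv2.imwrite(f"pics/{n}0.png",f[:,:,::-1]); p=camera_params(n)
    R=np.array(p["R"]);print(n,p["fx"],p["cx"],p["cy"],(-R.T@np.array(p["t"])).round(3),R.round(2).tolist())
o=get_obs();print(o["clock"],o["tcp_pos"],o["orientation"],o["grip_width"])
E
```

```text
pics
side 436.105657123716 285.0305924396621 206.89317909854347 [0.132 0.801 0.525] [[-0.91, -0.41, -0.01], [-0.19, 0.44, -0.88], [0.36, -0.8, -0.48]]
top 463.0862035591275 281.34059243915044 209.12457485282238 [ 0.292 -0.007  0.979] [[0.0, -1.0, 0.0], [-0.98, -0.0, -0.21], [0.21, -0.0, -0.98]]
0.1 [ 0.23494337 -0.63224755  0.23042849] [-3.09044656e+00 -5.55728057e-01  6.62514156e-04] 0.08531254655735687
```

View pics/top0.png

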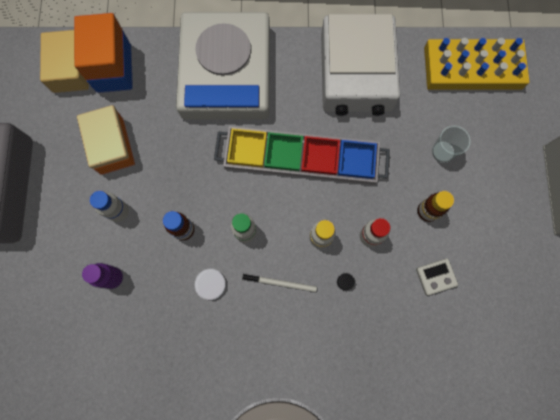

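View pics/side0.png

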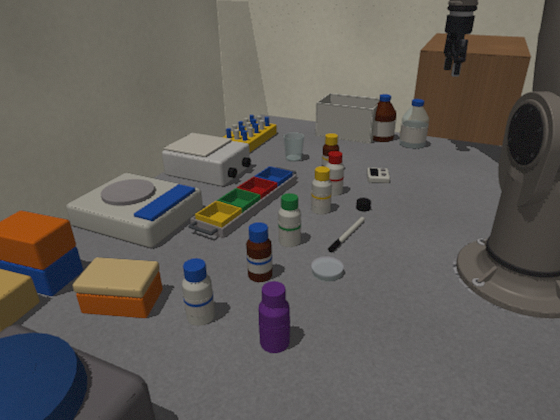

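Top: white-bottle caps blue (101,201), green (242,223), yellow (324,230), red (380,228); ambers (174,220), (443,201). Bays: yellow (247,148), green (284,153), red (321,156), blue (358,160). In the side view, caps are at white blue (195,271), amber blue (259,233), green (289,202), yellow (321,174), red (335,158), amber yellow (331,141).

```bash
cat > vis.py <<'E'
import cv2,numpy as np
from bench import camera_params
from scipy.optimize import least_squares
P={n:camera_params(n) for n in("side","top")}
def proj(n,X):
    p=P[n];c=np.asarray(X)@np.array(p["R"]).T+np.array(p["t"])
    return np.c_[p["fx"]*c[:,0]/c[:,2]+p["cx"],p["fy"]*c[:,1]/c[:,2]+p["cy"]]
HUE={"blue":(100,130),"green":(45,85),"yellow":(18,33),"red":(0,9)}
def blob(img,col,seed,ero=False):
    h=cv2.cvtColor(img,cv2.COLOR_RGB2HSV);lo,hi=HUE[col]
    m=cv2.inRange(h,(lo,120,35),(hi,255,255))
    if col=="red": m|=cv2.inRange(h,(172,120,35),(180,255,255))
    k,lab,st,_=cv2.connectedComponentsWithStats(m)
    ys,xs=np.nonzero(m);i=np.argmin((xs-seed[0])**2+(ys-seed[1])**2);l=lab[ys[i],xs[i]]
    c,_=cv2.findContours((lab==l).astype(np.uint8),cv2.RETR_EXTERNAL,cv2.CHAIN_APPROX_NONE)
    hull=cv2.convexHull(c[0]);return cen(hull),cv2.contourArea(hull),st[l]
def cen(h):
    m=cv2.moments(h);return np.array([m["m10"],m["m01"]])/m["m00"]
a=np.arange(0,2*np.pi,.2)
CAP=np.vstack([np.c_[18*np.cos(a),18*np.sin(a),0*a+z] for z in(-24,0)])/1e3
def BAY(yaw):
    c,s=np.cos(yaw),np.sin(yaw)
    return np.array([[.038*(i*c-j*s),.038*(i*s+j*c),z] for i in(-1,1) for j in(-1,1) for z in(-.008,0)])
def fit(M,obs,x0):  # returns top centre xyz and residual px
    def f(x):
        return np.concatenate([cen(cv2.convexHull(proj(n,M+x).astype(np.float32)))-o for n,o in obs.items()])
    r=least_squares(f,x0,diff_step=1e-3);return r.x,np.abs(r.fun).max()
E
python3 - <<'E'
from vis import *
im={n:cv2.imread(f"pics/{n}0.png")[:,:,::-1].copy() for n in P}
caps={"wB":("blue",(101,201),(195,271)),"aB":("blue",(174,220),(259,233)),"wG":("green",(242,223),(289,202)),"wY":("yellow",(324,230),(321,174)),"wR":("red",(380,228),(335,158)),"aY":("yellow",(443,201),(331,141))}
bays={"Y":("yellow",(247,148),(218,214)),"G":("green",(284,153),(240,200)),"R":("red",(321,156),(260,187)),"B":("blue",(358,160),(278,176))}
for d,M,z in((caps,CAP,.11),(bays,BAY(-.07),.034)):
  for k,(c,t,s) in d.items():
    bt=blob(im["top"],c,t);bs=blob(im["side"],c,s)
    x,e=fit(M,{"top":bt[0],"side":bs[0]},[.5,.01,z])
    print(k,x.round(4),"res",e.round(2),"rad",np.hypot(*x[:2]).round(3),"areas",bt[1],bs[1],"exp",[cv2.contourArea(cv2.convexHull(proj(n,M+x).astype(np.float32))) for n in("top","side")])
E
```

```text
wB [0.5016 0.3462 0.1111] res 0.43 rad 0.609 areas 280.0 429.5 exp [361.0686162401689, 513.8648610608652]
aB [0.461  0.2025 0.11  ] res 0.42 rad 0.504 areas 286.0 315.0 exp [334.43056871776935, 375.6168677426176]
wG [0.4571 0.0701 0.1106] res 0.47 rad 0.462 areas 223.5 218.5 exp [313.36270776658785, 286.3301085664425]
wY [ 0.4442 -0.0909  0.1108] res 0.42 rad 0.453 areas 265.0 178.0 exp [314.196735908743, 216.9321861495264]
wR [ 0.4491 -0.195   0.1189] res 1.69 rad 0.49 areas 257.0 263.0 exp [337.9797724802047, 183.74703147890978]
aY [ 0.5014 -0.322   0.1101] res 0.23 rad 0.596 areas 326.0 130.0 exp [351.89903248264454, 146.42141573270783]
Y [0.6371 0.0674 0.0322] res 0.11 rad 0.641 areas 1257.0 751.0 exp [1225.2154952969868, 675.4025049271295]
G [ 0.6264 -0.0121  0.034 ] res 0.73 rad 0.626 areas 1153.0 535.0 exp [1229.405442823423, 575.4933998242486]
R [ 0.6182 -0.0914  0.0337] res 0.86 rad 0.625 areas 1246.0 478.0 exp [1237.8187102188822, 494.2025957534788]
B [ 0.609  -0.1707  0.0348] res 0.97 rad 0.633 areas 1248.5 408.0 exp [1257.6139507945627, 428.1831374246394]
```

```bash
python3 -m jog '[{"x":0.3,"y":0.6,"rz":0.5},{"x":0.3,"y":0.6,"rz":0.5},{"x":0.3,"y":0.6,"rz":0.5},{"x":0.3,"y":0.6,"rz":0.5},{"x":0.3,"y":0.6,"rz":0.5},{"x":0.3,"y":0.6,"rz":0.5},{"x":0.3,"y":0.6,"rz":0.5},{"x":0.3,"y":0.6,"rz":0.5}]' 40
cat > st.py <<'E'
import sys,numpy as np
from bench import get_obs
from scipy.spatial.transform import Rotation as Ro
o=get_obs();p=np.array(o["tcp_pos"]);R=Ro.from_rotvec(o["orientation"]).as_matrix();y=R[:,1]*np.sign(R[0,1])
print("t",o["clock"],"p",p.round(4),"w",round(o["grip_width"],4),"yaw",np.degrees(np.arctan2(y[1],y[0])).round(1),"z",R[:,2].round(3),"F",np.round(o["contact_force"],1),"j",np.round(o["joints"],2))
if len(sys.argv)>3:
    print("units to go xyz",((np.array(eval(",".join(sys.argv[1:4])))-p)/.06).round(2),"rz",round((-6.7-np.degrees(np.arctan2(y[1],y[0])))/10,2))
E
python3 st.py .4505 -.197 .2
python3 - <<'E'
from vis import *
im={n:cv2.imread(f"pics/{n}0.png")[:,:,::-1].copy() for n in P}
h=cv2.cvtColor(im["side"],cv2.COLOR_RGB2HSV)
c=im["side"][145:172,322:348].astype(int)
m=((c[:,:,0]>90)&(c[:,:,0]>2.5*c[:,:,1])&(c[:,:,0]>2*c[:,:,2])).astype(np.uint8)
k,l,s,ce=cv2.connectedComponentsWithStats(m);print(s,ce+[322,145])
i=1+np.argmax(s[1:,4])
print(fit(CAP,{"top":blob(im["top"],"red",(380,228))[0],"side":ce[i]+[322,145]},[.45,-.197,.11]))
E
```

```text
t 0.1 p [ 0.2349 -0.6322  0.2304] w 0.0853 yaw -69.6 z [-0.001  0.001 -1.   ] F [ 0.8  0.  -0.2] j [ 1.11  0.48  0.02  1.56 -0.01  1.11 -0.08]
units to go xyz [ 3.59  7.25 -0.51] rz 6.29
[[  0   0  26  27 597]
 [  6   6  14  13 105]] [[334.60636516 158.43048576]
 [333.8952381  155.55238095]]
(array([ 0.44802726, -0.19625528,  0.11480303]), np.float64(0.44240012628250724))validation failed for argument at $[0]...
```

The call was refused; probably every key has to be given in each row.

```bash
python3 -m jog '[{"rx":0,"ry":0,"rz":0.5,"x":0.3,"y":0.6,"z":0,"jaw":1},{"rx":0,"ry":0,"rz":0.5,"x":0.3,"y":0.6,"z":0,"jaw":1},{"rx":0,"ry":0,"rz":0.5,"x":0.3,"y":0.6,"z":0,"jaw":1},{"rx":0,"ry":0,"rz":0.5,"x":0.3,"y":0.6,"z":0,"jaw":1},{"rx":0,"ry":0,"rz":0.5,"x":0.3,"y":0.6,"z":0,"jaw":1},{"rx":0,"ry":0,"rz":0.5,"x":0.3,"y":0.6,"z":0,"jaw":1},{"rx":0,"ry":0,"rz":0.5,"x":0.3,"y":0.6,"z":0,"jaw":1},{"rx":0,"ry":0,"rz":0.5,"x":0.3,"y":0.6,"z":0,"jaw":1}]' 40; python3 st.py .4495 -.197 .2
```

```text
clock: 1.1
tcp_pos: [0.3793, -0.3434, 0.2311]
orientation: [-2.713, -1.583, 0.0]
contact_force: [0.3, -0.4, 0.3]
grip_width: 0.0851
gripper_force: 0.0
t 1.1 p [ 0.3793 -0.3434  0.2311] w 0.0851 yaw -29.5 z [-0.  0. -1.] F [ 0.3 -0.4  0.3] j [ 0.83  0.22 -0.25  1.93  0.06  1.    0.04]
units to go xyz [ 1.17  2.44 -0.52] rz 2.28
```

```bash
python3 -m jog '[{"rx":0,"ry":0,"rz":0.46,"x":0.24,"y":0.48,"z":-0.1,"jaw":1},{"rx":0,"ry":0,"rz":0.46,"x":0.24,"y":0.49,"z":-0.1,"jaw":1},{"rx":0,"ry":0,"rz":0.46,"x":0.23,"y":0.49,"z":-0.2,"jaw":1},{"rx":0,"ry":0,"rz":0.45,"x":0.23,"y":0.49,"z":-0.3,"jaw":1},{"rx":0,"ry":0,"rz":0.45,"x":0.23,"y":0.49,"z":-0.3,"jaw":1},{"rx":0,"ry":0,"rz":0,"x":0,"y":0,"z":0,"jaw":1},{"rx":0,"ry":0,"rz":0,"x":0,"y":0,"z":0,"jaw":1}]'; python3 st.py .4495 -.197 .044
python3 - <<'E'
from vis import *
from bench import grab_frame
a=grab_frame("top")[150:290,300:460];b=grab_frame("side")[110:230,270:400]
cv2.imwrite("pics/red1.png",np.hstack([cv2.resize(a,(400,350)),cv2.resize(b,(379,350))])[:,:,::-1])
E
```

```text
clock: 1.98
tcp_pos: [0.4492, -0.1986, 0.1711]
orientation: [-2.349, -2.085, 0.001]
contact_force: [-0.4, -0.3, 0.5]
grip_width: 0.0855
gripper_force: 0.0
t 1.975 p [ 0.4492 -0.1986  0.1711] w 0.0855 yaw -6.8 z [-0.001 -0.    -1.   ] F [-0.4 -0.3  0.5] j [ 0.63  0.28 -0.4   2.02  0.14  0.87  0.04]
units to go xyz [ 0.01  0.03 -2.12] rz 0.01
```

View pics/red1.png

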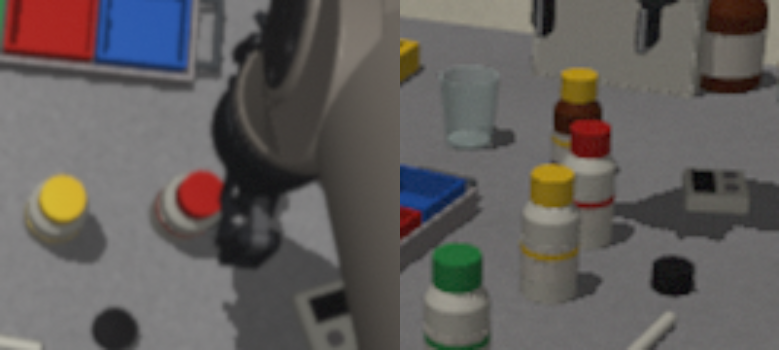

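```bash
python3 -c "
from vis import *
for n in P: print(n,proj(n,[[.449,-.1986,.1711],[.449,-.1986,.19],[.4495,-.197,.11]]).round(0))"
```

```text
side [[336. 130.]
 [336. 122.]
 [334. 153.]]
top [[389. 220.]
 [391. 218.]
 [381. 226.]]
```

The side view shows the fingers (crop 545 and 650) straddling the red cap at (590,138), and the projected TCP agrees with the target. Descending.

```bash
python3 -m jog '[{"rx":0,"ry":0,"rz":0,"x":0,"y":0.02,"z":-0.35,"jaw":1},{"rx":0,"ry":0,"rz":0,"x":0,"y":0,"z":-0.35,"jaw":1},{"rx":0,"ry":0,"rz":0,"x":0,"y":0,"z":-0.35,"jaw":1},{"rx":0,"ry":0,"rz":0,"x":0,"y":0,"z":-0.35,"jaw":1},{"rx":0,"ry":0,"rz":0,"x":0,"y":0,"z":-0.35,"jaw":1},{"rx":0,"ry":0,"rz":0,"x":0,"y":0,"z":-0.2,"jaw":1},{"rx":0,"ry":0,"rz":0,"x":0,"y":0,"z":-0.17,"jaw":1},{"rx":0,"ry":0,"rz":0,"x":0,"y":0,"z":0,"jaw":1}]'; python3 -m jog '[{"rx":0,"ry":0,"rz":0,"x":0,"y":0,"z":0,"jaw":0.3},{"rx":0,"ry":0,"rz":0,"x":0,"y":0,"z":0,"jaw":0.1},{"rx":0,"ry":0,"rz":0,"x":0,"y":0,"z":0,"jaw":-0.2},{"rx":0,"ry":0,"rz":0,"x":0,"y":0,"z":0,"jaw":-1},{"rx":0,"ry":0,"rz":0,"x":0,"y":0,"z":0,"jaw":-1},{"rx":0,"ry":0,"rz":0,"x":0,"y":0,"z":0,"jaw":-1}]' 40; python3 st.py .6182 -.0914 .2
```

```text
clock: 3.08
tcp_pos: [0.4491, -0.1973, 0.0438]
orientation: [-2.35, -2.085, 0.001]
contact_force: [-0.1, 0.3, -0.5]
grip_width: 0.0852
gripper_force: 0.0
clock: 3.82
tcp_pos: [0.4495, -0.1973, 0.0447]
orientation: [2.349, 2.085, -0.0]
contact_force: [-2.9, 1.3, 5.6]
grip_width: 0.0468
gripper_force: 40.5
t 3.825 p [ 0.4495 -0.1973  0.0447] w 0.0468 yaw -6.8 z [ 0.    -0.001 -1.   ] F [-2.9  1.3  5.6] j [ 0.56  0.48 -0.33  2.11  0.27  0.59 -0.09]
units to go xyz [2.81 1.77 2.59] rz 0.01
```

```bash
python3 -m jog '[{"rx":0,"ry":0,"rz":0,"x":0,"y":0,"z":0.2,"jaw":-1},{"rx":0,"ry":0,"rz":0,"x":0,"y":0,"z":0.4,"jaw":-1},{"rx":0,"ry":0,"rz":0,"x":0,"y":0,"z":0.5,"jaw":-1},{"rx":0,"ry":0,"rz":0,"x":0.4,"y":0.2,"z":0.5,"jaw":-1},{"rx":0,"ry":0,"rz":0,"x":0.6,"y":0.4,"z":0,"jaw":-1},{"rx":0,"ry":0,"rz":0,"x":0.6,"y":0.4,"z":0,"jaw":-1},{"rx":0,"ry":0,"rz":0,"x":0.6,"y":0.4,"z":0,"jaw":-1},{"rx":0,"ry":0,"rz":0,"x":0.4,"y":0.25,"z":0,"jaw":-1}]'; python3 -m jog '[{"rx":0,"ry":0,"rz":0,"x":0.2,"y":0.12,"z":0,"jaw":-1},{"rx":0,"ry":0,"rz":0,"x":0,"y":0,"z":0,"jaw":-1},{"rx":0,"ry":0,"rz":0,"x":0,"y":0,"z":0,"jaw":-1}]'; python3 st.py .6182 -.0914 .053
python3 - <<'E'
from vis import *
from bench import grab_frame
a=grab_frame("top")[100:240,220:420];b=grab_frame("side")[90:230,180:380]
cv2.imwrite("pics/red2.png",np.hstack([cv2.resize(a,(400,280)),cv2.resize(b,(400,280))])[:,:,::-1])
E
```

```text
clock: 4.82
tcp_pos: [0.6069, -0.0962, 0.1408]
orientation: [2.348, 2.088, 0.002]
contact_force: [-0.5, -0.4, -1.2]
grip_width: 0.0469
gripper_force: 41.6
clock: 5.2
tcp_pos: [0.6161, -0.0923, 0.14]
orientation: [-2.351, -2.084, 0.002]
contact_force: [-0.1, -0.6, -0.5]
grip_width: 0.047
gripper_force: 41.6
t 5.2 p [ 0.6161 -0.0923  0.14  ] w 0.047 yaw -6.9 z [-0.001 -0.001 -1.   ] F [-0.1 -0.6 -0.5] j [ 0.34  0.52 -0.39  1.75  0.24  0.93 -0.27]
units to go xyz [ 0.03  0.02 -1.45] rz 0.02
```

View pics/red2.png

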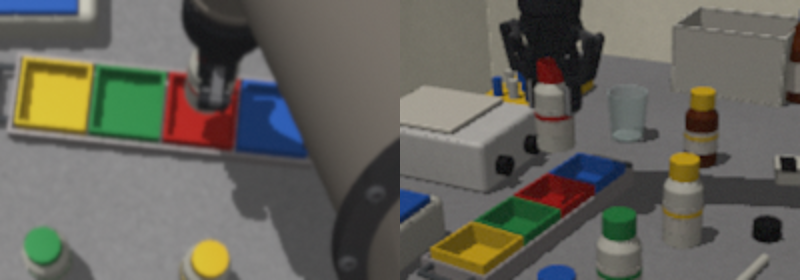

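Red bottle is held upright above the red bay (side crop bottle at (555,115), top crop bay at (200,108)). Lowering.

```bash
python3 -m jog '[{"rx":0,"ry":0,"rz":0,"x":0.03,"y":0.02,"z":-0.3,"jaw":-1},{"rx":0,"ry":0,"rz":0,"x":0,"y":0,"z":-0.4,"jaw":-1},{"rx":0,"ry":0,"rz":0,"x":0,"y":0,"z":-0.35,"jaw":-1},{"rx":0,"ry":0,"rz":0,"x":0,"y":0,"z":-0.2,"jaw":-1},{"rx":0,"ry":0,"rz":0,"x":0,"y":0,"z":-0.12,"jaw":-1},{"rx":0,"ry":0,"rz":0,"x":0,"y":0,"z":-0.05,"jaw":-1},{"rx":0,"ry":0,"rz":0,"x":0,"y":0,"z":-0.04,"jaw":-1},{"rx":0,"ry":0,"rz":0,"x":0,"y":0,"z":0,"jaw":-1}]'; python3 st.py .6182 -.0914 .053
```

```text
clock: 6.3
tcp_pos: [0.6196, -0.0898, 0.053]
orientation: [2.349, 2.085, 0.001]
contact_force: [0.4, 0.5, -1.2]
grip_width: 0.047
gripper_force: 41.5
t 6.3 p [ 0.6196 -0.0898  0.053 ] w 0.047 yaw -6.8 z [ 0.001 -0.    -1.   ] F [ 0.4  0.5 -1.2] j [ 0.31  0.63 -0.36  1.79  0.3   0.77 -0.32]
units to go xyz [-0.02 -0.03  0.  ] rz 0.01
```

```bash
python3 -m jog '[{"rx":0,"ry":0,"rz":0,"x":-0.02,"y":-0.02,"z":-0.02,"jaw":-1},{"rx":0,"ry":0,"rz":0,"x":0,"y":0,"z":-0.02,"jaw":-1},{"rx":0,"ry":0,"rz":0,"x":0,"y":0,"z":0,"jaw":-1}]'
```

```text
clock: 6.68
tcp_pos: [0.6194, -0.09, 0.0527]
orientation: [2.348, 2.085, 0.004]
contact_force: [-3.2, 2.5, 12.8]
grip_width: 0.0467
gripper_force: 43.0
```

Contact at TCP z 0.0527, as predicted. Release and rise.

```bash
python3 -m jog '[{"rx":0,"ry":0,"rz":0,"x":0,"y":0,"z":0.02,"jaw":0.2},{"rx":0,"ry":0,"rz":0,"x":0,"y":0,"z":0,"jaw":0.5},{"rx":0,"ry":0,"rz":0,"x":0,"y":0,"z":0,"jaw":1},{"rx":0,"ry":0,"rz":0,"x":0,"y":0,"z":0,"jaw":1},{"rx":0,"ry":0,"rz":0,"x":0,"y":0,"z":0.2,"jaw":1},{"rx":0,"ry":0,"rz":0,"x":0,"y":0,"z":0.5,"jaw":1},{"rx":0,"ry":0,"rz":0,"x":0,"y":0,"z":0.8,"jaw":1},{"rx":0,"ry":0,"rz":0,"x":0,"y":0,"z":0.6,"jaw":1}]'; python3 st.py .4442 -.0909 .17
```

```text
clock: 7.68
tcp_pos: [0.6185, -0.0908, 0.1802]
orientation: [2.348, 2.085, 0.003]
contact_force: [1.2, 0.5, 0.2]
grip_width: 0.0854
gripper_force: 0.0
t 7.675 p [ 0.6185 -0.0908  0.1802] w 0.0854 yaw -6.8 z [ 0.002 -0.    -1.   ] F [1.2 0.5 0.2] j [ 0.35  0.48 -0.41  1.71  0.22  1.   -0.25]
units to go xyz [-2.91 -0.   -0.17] rz 0.01
```

```bash
python3 -m jog '[{"rx":0,"ry":0,"rz":0,"x":-0.4,"y":0,"z":0,"jaw":1},{"rx":0,"ry":0,"rz":0,"x":-0.6,"y":0,"z":0,"jaw":1},{"rx":0,"ry":0,"rz":0,"x":-0.6,"y":0,"z":0,"jaw":1},{"rx":0,"ry":0,"rz":0,"x":-0.6,"y":0,"z":0,"jaw":1},{"rx":0,"ry":0,"rz":0,"x":-0.5,"y":0,"z":-0.1,"jaw":1},{"rx":0,"ry":0,"rz":0,"x":-0.21,"y":0,"z":-0.1,"jaw":1},{"rx":0,"ry":0,"rz":0,"x":0,"y":0,"z":0,"jaw":1},{"rx":0,"ry":0,"rz":0,"x":0,"y":0,"z":0,"jaw":1}]'; python3 st.py .4442 -.0909 .044
python3 - <<'E'
from vis import *
from bench import grab_frame
t=grab_frame("top");a=t[100:240,220:420];b=grab_frame("side")[90:230,180:380]
cv2.imwrite("pics/y1.png",np.hstack([cv2.resize(a,(400,280)),cv2.resize(b,(400,280))])[:,:,::-1])
E
```

```text
clock: 8.68
tcp_pos: [0.4449, -0.0908, 0.1658]
orientation: [2.349, 2.085, 0.002]
contact_force: [-0.1, -0.5, -1.1]
grip_width: 0.0857
gripper_force: 0.0
t 8.675 p [ 0.4449 -0.0908  0.1658] w 0.0857 yaw -6.8 z [ 0.002  0.    -1.   ] F [-0.1 -0.5 -1.1] j [ 0.46  0.23 -0.45  2.11  0.14  0.83 -0.19]
units to go xyz [-0.01 -0.   -2.03] rz 0.01
```

View pics/y1.png

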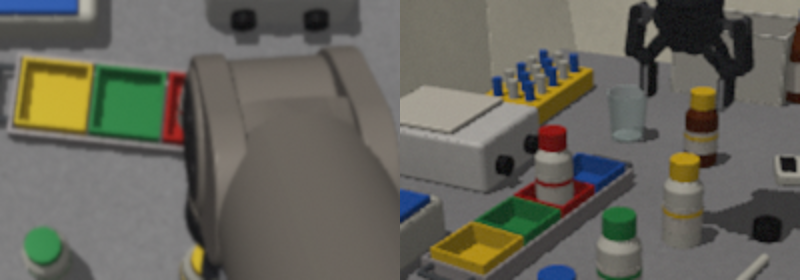

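The red bottle stands upright in the red bay (side crop (553,165)). The fingers straddle the yellow cap at (685,165). Descend, grip.

```bash
python3 -m jog '[{"rx":0,"ry":0,"rz":0,"x":-0.01,"y":0,"z":-0.35,"jaw":1},{"rx":0,"ry":0,"rz":0,"x":0,"y":0,"z":-0.35,"jaw":1},{"rx":0,"ry":0,"rz":0,"x":0,"y":0,"z":-0.35,"jaw":1},{"rx":0,"ry":0,"rz":0,"x":0,"y":0,"z":-0.35,"jaw":1},{"rx":0,"ry":0,"rz":0,"x":0,"y":0,"z":-0.3,"jaw":1},{"rx":0,"ry":0,"rz":0,"x":0,"y":0,"z":-0.2,"jaw":1},{"rx":0,"ry":0,"rz":0,"x":0,"y":0,"z":-0.1,"jaw":1},{"rx":0,"ry":0,"rz":0,"x":0,"y":0,"z":0,"jaw":1}]'; python3 -m jog '[{"rx":0,"ry":0,"rz":0,"x":0,"y":0,"z":0,"jaw":0.3},{"rx":0,"ry":0,"rz":0,"x":0,"y":0,"z":0,"jaw":0.1},{"rx":0,"ry":0,"rz":0,"x":0,"y":0,"z":0,"jaw":-0.2},{"rx":0,"ry":0,"rz":0,"x":0,"y":0,"z":0,"jaw":-1},{"rx":0,"ry":0,"rz":0,"x":0,"y":0,"z":0,"jaw":-1},{"rx":0,"ry":0,"rz":0,"x":0,"y":0,"z":0,"jaw":-1}]' 40; python3 st.py .6371 .0674 .15
```

```text
clock: 9.78
tcp_pos: [0.4429, -0.0908, 0.0452]
orientation: [-2.349, -2.086, 0.0]
contact_force: [0.4, -0.2, -0.0]
grip_width: 0.0857
gripper_force: 0.0
clock: 10.52
tcp_pos: [0.4432, -0.0911, 0.046]
orientation: [2.349, 2.085, 0.001]
contact_force: [-1.0, 0.3, 4.5]
grip_width: 0.0466
gripper_force: 40.3
t 10.525 p [ 0.4432 -0.0911  0.046 ] w 0.0466 yaw -6.8 z [ 0.001 -0.    -1.   ] F [-1.   0.3  4.5] j [ 0.38  0.43 -0.38  2.2   0.3   0.56 -0.34]
units to go xyz [3.23 2.64 1.73] rz 0.01
```

```bash
python3 -m jog '[{"rx":0,"ry":0,"rz":0,"x":0,"y":0,"z":0.2,"jaw":-1},{"rx":0,"ry":0,"rz":0,"x":0,"y":0,"z":0.4,"jaw":-1},{"rx":0,"ry":0,"rz":0,"x":0.1,"y":0,"z":0.5,"jaw":-1},{"rx":0,"ry":0,"rz":0,"x":0.5,"y":0.3,"z":0.5,"jaw":-1},{"rx":0,"ry":0,"rz":0,"x":0.6,"y":0.5,"z":0,"jaw":-1},{"rx":0,"ry":0,"rz":0,"x":0.6,"y":0.5,"z":0,"jaw":-1},{"rx":0,"ry":0,"rz":0,"x":0.6,"y":0.5,"z":0,"jaw":-1},{"rx":0,"ry":0,"rz":0,"x":0.5,"y":0.5,"z":0,"jaw":-1}]'; python3 -m jog '[{"rx":0,"ry":0,"rz":0,"x":0.3,"y":0.3,"z":0,"jaw":-1},{"rx":0,"ry":0,"rz":0,"x":0,"y":0,"z":0,"jaw":-1},{"rx":0,"ry":0,"rz":0,"x":0,"y":0,"z":0,"jaw":-1}]'; python3 st.py .6371 .0674 .0545
```

```text
clock: 11.52
tcp_pos: [0.6178, 0.0479, 0.142]
orientation: [2.35, 2.085, 0.001]
contact_force: [0.0, 0.8, -1.2]
grip_width: 0.0468
gripper_force: 41.7
clock: 11.9
tcp_pos: [0.6339, 0.064, 0.1413]
orientation: [-2.35, -2.085, 0.002]
contact_force: [-0.5, -0.3, -1.5]
grip_width: 0.0471
gripper_force: 41.7
t 11.9 p [0.6339 0.064  0.1413] w 0.0471 yaw -6.9 z [-0.001 -0.001 -1.   ] F [-0.5 -0.3 -1.5] j [ 0.12  0.55 -0.43  1.71  0.27  0.95 -0.54]
units to go xyz [ 0.05  0.06 -1.45] rz 0.02
```

```bash
python3 -m jog '[{"rx":0,"ry":0,"rz":0,"x":0.05,"y":0.05,"z":-0.3,"jaw":-1},{"rx":0,"ry":0,"rz":0,"x":0,"y":0,"z":-0.4,"jaw":-1},{"rx":0,"ry":0,"rz":0,"x":0,"y":0,"z":-0.35,"jaw":-1},{"rx":0,"ry":0,"rz":0,"x":0,"y":0,"z":-0.2,"jaw":-1},{"rx":0,"ry":0,"rz":0,"x":0,"y":0,"z":-0.12,"jaw":-1},{"rx":0,"ry":0,"rz":0,"x":0,"y":0,"z":-0.05,"jaw":-1},{"rx":0,"ry":0,"rz":0,"x":0,"y":0,"z":-0.03,"jaw":-1},{"rx":0,"ry":0,"rz":0,"x":0,"y":0,"z":-0.02,"jaw":-1}]'; python3 -m jog '[{"rx":0,"ry":0,"rz":0,"x":0,"y":0,"z":-0.01,"jaw":-1},{"rx":0,"ry":0,"rz":0,"x":0,"y":0,"z":0,"jaw":-1}]';  python3 st.py .6371 .0674 .0545
```

```text
clock: 12.9
tcp_pos: [0.6383, 0.0682, 0.0541]
orientation: [2.349, 2.085, 0.001]
contact_force: [-2.5, -1.0, 8.7]
grip_width: 0.0467
gripper_force: 42.6
clock: 13.15
tcp_pos: [0.6382, 0.0682, 0.0541]
orientation: [2.349, 2.085, 0.001]
contact_force: [-2.6, -0.5, 6.9]
grip_width: 0.0466
gripper_force: 42.4
t 13.15 p [0.6382 0.0682 0.0541] w 0.0466 yaw -6.8 z [ 0.001 -0.    -1.   ] F [-2.6 -0.5  6.9] j [ 0.08  0.66 -0.4   1.75  0.33  0.8  -0.59]
units to go xyz [-0.02 -0.01  0.01] rz 0.01
```

Down. Release and rise, then to green at (0.457, 0.070).

```bash
python3 -m jog '[{"rx":0,"ry":0,"rz":0,"x":0,"y":0,"z":0.01,"jaw":0.2},{"rx":0,"ry":0,"rz":0,"x":0,"y":0,"z":0,"jaw":0.5},{"rx":0,"ry":0,"rz":0,"x":0,"y":0,"z":0,"jaw":1},{"rx":0,"ry":0,"rz":0,"x":0,"y":0,"z":0,"jaw":1},{"rx":0,"ry":0,"rz":0,"x":0,"y":0,"z":0.2,"jaw":1},{"rx":0,"ry":0,"rz":0,"x":0,"y":0,"z":0.5,"jaw":1},{"rx":0,"ry":0,"rz":0,"x":0,"y":0,"z":0.8,"jaw":1},{"rx":0,"ry":0,"rz":0,"x":0,"y":0,"z":0.5,"jaw":1}]'; python3 -m jog '[{"rx":0,"ry":0,"rz":0,"x":-0.4,"y":0,"z":0,"jaw":1},{"rx":0,"ry":0,"rz":0,"x":-0.6,"y":0,"z":0,"jaw":1},{"rx":0,"ry":0,"rz":0,"x":-0.6,"y":0,"z":0,"jaw":1},{"rx":0,"ry":0,"rz":0,"x":-0.6,"y":0,"z":0,"jaw":1},{"rx":0,"ry":0,"rz":0,"x":-0.5,"y":0.02,"z":-0.1,"jaw":1},{"rx":0,"ry":0,"rz":0,"x":-0.3,"y":0.02,"z":-0.1,"jaw":1},{"rx":0,"ry":0,"rz":0,"x":0,"y":0,"z":0,"jaw":1},{"rx":0,"ry":0,"rz":0,"x":0,"y":0,"z":0,"jaw":1}]'; python3 st.py .4571 .0701 .045
python3 - <<'E'
from vis import *
from bench import grab_frame
t=grab_frame("top");a=t[100:240,220:420];b=grab_frame("side")[90:260,180:380]
cv2.imwrite("pics/g1.png",np.hstack([cv2.resize(a,(400,340)),cv2.resize(b,(400,340))])[:,:,::-1])
E
```

```text
clock: 14.15
tcp_pos: [0.6387, 0.0685, 0.1764]
orientation: [2.348, 2.084, 0.005]
contact_force: [0.6, -0.2, 0.3]
grip_width: 0.0854
gripper_force: 0.0
clock: 15.15
tcp_pos: [0.459, 0.0706, 0.1619]
orientation: [2.349, 2.085, 0.003]
contact_force: [-0.0, -0.2, 0.3]
grip_width: 0.0854
gripper_force: 0.0
t 15.15 p [0.459  0.0706 0.1619] w 0.0854 yaw -6.8 z [ 0.002  0.    -1.   ] F [-0.  -0.2  0.3] j [ 0.16  0.26 -0.52  2.09  0.17  0.83 -0.57]
units to go xyz [-0.03 -0.01 -1.95] rz 0.01
```

View pics/g1.png

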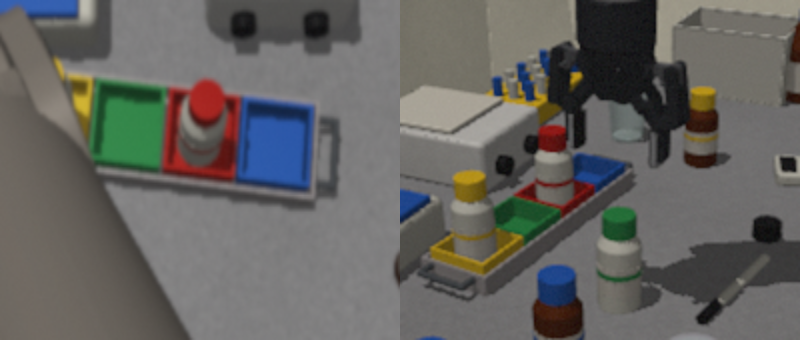

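Red and yellow stand upright in their bays (side crop (553,165) and (472,220)). The fingers are centred over the green cap (620,222).

```bash
python3 -m jog '[{"rx":0,"ry":0,"rz":0,"x":-0.03,"y":-0.01,"z":-0.35,"jaw":1},{"rx":0,"ry":0,"rz":0,"x":0,"y":0,"z":-0.35,"jaw":1},{"rx":0,"ry":0,"rz":0,"x":0,"y":0,"z":-0.35,"jaw":1},{"rx":0,"ry":0,"rz":0,"x":0,"y":0,"z":-0.35,"jaw":1},{"rx":0,"ry":0,"rz":0,"x":0,"y":0,"z":-0.25,"jaw":1},{"rx":0,"ry":0,"rz":0,"x":0,"y":0,"z":-0.2,"jaw":1},{"rx":0,"ry":0,"rz":0,"x":0,"y":0,"z":-0.1,"jaw":1},{"rx":0,"ry":0,"rz":0,"x":0,"y":0,"z":0,"jaw":1}]'; python3 -m jog '[{"rx":0,"ry":0,"rz":0,"x":0,"y":0,"z":0,"jaw":0.3},{"rx":0,"ry":0,"rz":0,"x":0,"y":0,"z":0,"jaw":0.1},{"rx":0,"ry":0,"rz":0,"x":0,"y":0,"z":0,"jaw":-0.2},{"rx":0,"ry":0,"rz":0,"x":0,"y":0,"z":0,"jaw":-1},{"rx":0,"ry":0,"rz":0,"x":0,"y":0,"z":0,"jaw":-1},{"rx":0,"ry":0,"rz":0,"x":0,"y":0,"z":0,"jaw":-1}]' 40; python3 st.py .6272 -.0119 .15
```

```text
clock: 16.25
tcp_pos: [0.456, 0.0699, 0.044]
orientation: [-2.349, -2.085, 0.0]
contact_force: [-0.1, -0.2, -0.1]
grip_width: 0.0854
gripper_force: 0.0
clock: 17.0
tcp_pos: [0.4564, 0.0699, 0.0448]
orientation: [2.349, 2.085, 0.001]
contact_force: [-0.4, 0.2, 4.6]
grip_width: 0.0468
gripper_force: 40.4
t 17.0 p [0.4564 0.0699 0.0448] w 0.0468 yaw -6.8 z [ 0.001 -0.    -1.   ] F [-0.4  0.2  4.6] j [ 0.07  0.45 -0.43  2.17  0.34  0.58 -0.73]
units to go xyz [ 2.85 -1.36  1.75] rz 0.01
```

```bash
python3 -m jog '[{"rx":0,"ry":0,"rz":0,"x":0,"y":0,"z":0.2,"jaw":-1},{"rx":0,"ry":0,"rz":0,"x":0,"y":0,"z":0.5,"jaw":-1},{"rx":0,"ry":0,"rz":0,"x":0.1,"y":-0.2,"z":0.6,"jaw":-1},{"rx":0,"ry":0,"rz":0,"x":0.4,"y":-0.4,"z":0.5,"jaw":-1},{"rx":0,"ry":0,"rz":0,"x":0.6,"y":-0.4,"z":0,"jaw":-1},{"rx":0,"ry":0,"rz":0,"x":0.6,"y":-0.3,"z":0,"jaw":-1},{"rx":0,"ry":0,"rz":0,"x":0.6,"y":0,"z":0,"jaw":-1},{"rx":0,"ry":0,"rz":0,"x":0.5,"y":0,"z":0,"jaw":-1}]'; python3 -m jog '[{"rx":0,"ry":0,"rz":0,"x":0.05,"y":-0.05,"z":0,"jaw":-1},{"rx":0,"ry":0,"rz":0,"x":0,"y":0,"z":0,"jaw":-1},{"rx":0,"ry":0,"rz":0,"x":0,"y":0,"z":0,"jaw":-1}]'; python3 st.py .6272 -.0119 .053
```

```text
clock: 18.0
tcp_pos: [0.625, -0.0087, 0.1527]
orientation: [-2.35, -2.084, -0.001]
contact_force: [0.1, 1.2, -0.9]
grip_width: 0.0472
gripper_force: 41.6
clock: 18.38
tcp_pos: [0.6259, -0.0112, 0.1522]
orientation: [-2.349, -2.085, 0.001]
contact_force: [-0.9, 0.1, -1.6]
grip_width: 0.0466
gripper_force: 41.7
t 18.375 p [ 0.6259 -0.0112  0.1522] w 0.0466 yaw -6.8 z [-0.001 -0.    -1.   ] F [-0.9  0.1 -1.6] j [ 0.24  0.52 -0.43  1.73  0.26  0.96 -0.41]
units to go xyz [ 0.02 -0.01 -1.65] rz 0.01
```

```bash
python3 -m jog '[{"rx":0,"ry":0,"rz":0,"x":0.02,"y":-0.01,"z":-0.4,"jaw":-1},{"rx":0,"ry":0,"rz":0,"x":0,"y":0,"z":-0.45,"jaw":-1},{"rx":0,"ry":0,"rz":0,"x":0,"y":0,"z":-0.4,"jaw":-1},{"rx":0,"ry":0,"rz":0,"x":0,"y":0,"z":-0.2,"jaw":-1},{"rx":0,"ry":0,"rz":0,"x":0,"y":0,"z":-0.12,"jaw":-1},{"rx":0,"ry":0,"rz":0,"x":0,"y":0,"z":-0.05,"jaw":-1},{"rx":0,"ry":0,"rz":0,"x":0,"y":0,"z":-0.03,"jaw":-1},{"rx":0,"ry":0,"rz":0,"x":0,"y":0,"z":-0.02,"jaw":-1}]'; python3 -m jog '[{"rx":0,"ry":0,"rz":0,"x":0,"y":0,"z":-0.01,"jaw":-1},{"rx":0,"ry":0,"rz":0,"x":0,"y":0,"z":0,"jaw":-1}]';  python3 st.py .6272 -.0119 .0527
```

```text
clock: 19.38
tcp_pos: [0.6286, -0.0117, 0.0528]
orientation: [2.349, 2.085, 0.001]
contact_force: [-2.3, -0.8, 9.6]
grip_width: 0.0466
gripper_force: 42.7
clock: 19.62
tcp_pos: [0.6287, -0.0117, 0.0528]
orientation: [2.349, 2.085, 0.001]
contact_force: [-2.9, -0.5, 7.0]
grip_width: 0.0467
gripper_force: 42.5
t 19.625 p [ 0.6287 -0.0117  0.0528] w 0.0467 yaw -6.8 z [ 0.001 -0.    -1.   ] F [-2.9 -0.5  7. ] j [ 0.2   0.64 -0.39  1.78  0.33  0.78 -0.47]
units to go xyz [-0.02 -0.   -0.  ] rz 0.01
```

```bash
python3 -m jog '[{"rx":0,"ry":0,"rz":0,"x":0,"y":0,"z":0.01,"jaw":0.2},{"rx":0,"ry":0,"rz":0,"x":0,"y":0,"z":0,"jaw":0.5},{"rx":0,"ry":0,"rz":0,"x":0,"y":0,"z":0,"jaw":1},{"rx":0,"ry":0,"rz":0,"x":0,"y":0,"z":0,"jaw":1},{"rx":0,"ry":0,"rz":0,"x":0,"y":0,"z":0.2,"jaw":1},{"rx":0,"ry":0,"rz":0,"x":0,"y":0,"z":0.5,"jaw":1},{"rx":0,"ry":0,"rz":0,"x":0,"y":0,"z":0.8,"jaw":1},{"rx":0,"ry":0,"rz":0,"x":0,"y":0,"z":0.8,"jaw":1}]'; python3 -m jog '[{"rx":0,"ry":0,"rz":0,"x":-0.1,"y":0.3,"z":0.1,"jaw":1},{"rx":0,"ry":0,"rz":0,"x":-0.3,"y":0.7,"z":0,"jaw":1},{"rx":0,"ry":0,"rz":0,"x":-0.3,"y":0.8,"z":0,"jaw":1},{"rx":0,"ry":0,"rz":0,"x":-0.3,"y":0.8,"z":0,"jaw":1},{"rx":0,"ry":0,"rz":0,"x":-0.3,"y":0.8,"z":0,"jaw":1},{"rx":0,"ry":0,"rz":0,"x":-0.3,"y":0.8,"z":0,"jaw":1},{"rx":0,"ry":0,"rz":0,"x":-0.3,"y":0.8,"z":0,"jaw":1},{"rx":0,"ry":0,"rz":0,"x":-0.2,"y":0.7,"z":0,"jaw":1}]'; python3 st.py .5016 .3462 .17
```

```text
clock: 20.62
tcp_pos: [0.628, -0.0116, 0.1921]
orientation: [2.349, 2.086, 0.0]
contact_force: [0.4, 0.2, 0.1]
grip_width: 0.0851
gripper_force: 0.0
clock: 21.62
tcp_pos: [0.5, 0.3325, 0.1957]
orientation: [-2.347, -2.088, 0.001]
contact_force: [-0.1, -0.3, -0.3]
grip_width: 0.0858
gripper_force: 0.0
t 21.625 p [0.5    0.3325 0.1957] w 0.0858 yaw -6.7 z [-0.001 -0.    -1.   ] F [-0.1 -0.3 -0.3] j [-0.27  0.45 -0.55  1.75  0.27  1.02 -1.04]
units to go xyz [ 0.03  0.23 -0.43] rz -0.0
```

```bash
python3 -m jog '[{"rx":0,"ry":0,"rz":0,"x":0.02,"y":0.2,"z":-0.2,"jaw":1},{"rx":0,"ry":0,"rz":0,"x":0,"y":0,"z":-0.2,"jaw":1},{"rx":0,"ry":0,"rz":0,"x":0,"y":0,"z":0,"jaw":1},{"rx":0,"ry":0,"rz":0,"x":0,"y":0,"z":0,"jaw":1}]'; python3 st.py .5016 .3462 .045
python3 - <<'E'
from vis import *
from bench import grab_frame
t=grab_frame("top");a=t[100:280,50:250];b=grab_frame("side")[120:350,110:330]
cv2.imwrite("pics/b1.png",np.hstack([cv2.resize(a,(400,400)),cv2.resize(b,(383,400))])[:,:,::-1])
E
```

```text
clock: 22.12
tcp_pos: [0.5041, 0.3406, 0.1717]
orientation: [2.352, 2.082, -0.001]
contact_force: [0.5, 0.4, 0.5]
grip_width: 0.0857
gripper_force: 0.0
t 22.125 p [0.5041 0.3406 0.1717] w 0.0857 yaw -7.0 z [-0.    -0.001 -1.   ] F [0.5 0.4 0.5] j [-0.29  0.48 -0.54  1.75  0.29  0.99 -1.06]
units to go xyz [-0.04  0.09 -2.11] rz 0.03
```

View pics/b1.png

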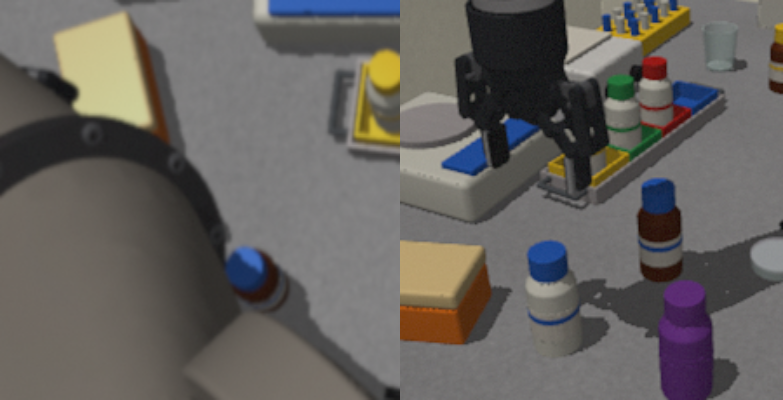

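Green bottle is also in its bay. The fingers straddle white-blue's cap (548,260), well clear of amber-blue (660,230) and the sponge.

```bash
python3 -m jog '[{"rx":0,"ry":0,"rz":0.03,"x":-0.04,"y":0.09,"z":-0.35,"jaw":1},{"rx":0,"ry":0,"rz":0,"x":0,"y":0,"z":-0.35,"jaw":1},{"rx":0,"ry":0,"rz":0,"x":0,"y":0,"z":-0.35,"jaw":1},{"rx":0,"ry":0,"rz":0,"x":0,"y":0,"z":-0.35,"jaw":1},{"rx":0,"ry":0,"rz":0,"x":0,"y":0,"z":-0.35,"jaw":1},{"rx":0,"ry":0,"rz":0,"x":0,"y":0,"z":-0.25,"jaw":1},{"rx":0,"ry":0,"rz":0,"x":0,"y":0,"z":-0.1,"jaw":1},{"rx":0,"ry":0,"rz":0,"x":0,"y":0,"z":0,"jaw":1}]'; python3 -m jog '[{"rx":0,"ry":0,"rz":0,"x":0,"y":0,"z":0,"jaw":0.3},{"rx":0,"ry":0,"rz":0,"x":0,"y":0,"z":0,"jaw":0.1},{"rx":0,"ry":0,"rz":0,"x":0,"y":0,"z":0,"jaw":-0.2},{"rx":0,"ry":0,"rz":0,"x":0,"y":0,"z":0,"jaw":-1},{"rx":0,"ry":0,"rz":0,"x":0,"y":0,"z":0,"jaw":-1},{"rx":0,"ry":0,"rz":0,"x":0,"y":0,"z":0,"jaw":-1}]' 40; python3 st.py .609 -.1707 .19
```

```text
clock: 23.22
tcp_pos: [0.5009, 0.3477, 0.0457]
orientation: [-2.344, -2.092, 0.0]
contact_force: [-0.4, -0.2, 0.3]
grip_width: 0.0855
gripper_force: 0.0
clock: 23.98
tcp_pos: [0.5015, 0.348, 0.0469]
orientation: [2.344, 2.091, 0.002]
contact_force: [-0.7, -0.7, 4.9]
grip_width: 0.047
gripper_force: 40.8
t 23.975 p [0.5015 0.348  0.0469] w 0.047 yaw -6.5 z [ 0.001  0.001 -1.   ] F [-0.7 -0.7  4.9] j [-0.36  0.64 -0.47  1.82  0.4   0.77 -1.16]
units to go xyz [ 1.79 -8.65  2.39] rz -0.02
```

```bash
python3 -m jog '[{"rx":0,"ry":0,"rz":0,"x":0,"y":0,"z":0.2,"jaw":-1},{"rx":0,"ry":0,"rz":0,"x":0,"y":0,"z":0.5,"jaw":-1},{"rx":0,"ry":0,"rz":0,"x":0,"y":0,"z":0.7,"jaw":-1},{"rx":0,"ry":0,"rz":0,"x":0,"y":0,"z":0.7,"jaw":-1},{"rx":0,"ry":0,"rz":0,"x":0,"y":-0.2,"z":0.6,"jaw":-1},{"rx":0,"ry":0,"rz":0,"x":0.1,"y":-0.4,"z":0.3,"jaw":-1},{"rx":0,"ry":0,"rz":0,"x":0.15,"y":-0.6,"z":0,"jaw":-1},{"rx":0,"ry":0,"rz":0,"x":0.15,"y":-0.7,"z":0,"jaw":-1}]'; python3 -m jog '[{"rx":0,"ry":0,"rz":0,"x":0.15,"y":-0.75,"z":0,"jaw":-1},{"rx":0,"ry":0,"rz":0,"x":0.15,"y":-0.75,"z":0,"jaw":-1},{"rx":0,"ry":0,"rz":0,"x":0.15,"y":-0.75,"z":0,"jaw":-1},{"rx":0,"ry":0,"rz":0,"x":0.15,"y":-0.75,"z":0,"jaw":-1},{"rx":0,"ry":0,"rz":0,"x":0.15,"y":-0.75,"z":0,"jaw":-1},{"rx":0,"ry":0,"rz":0,"x":0.15,"y":-0.75,"z":0,"jaw":-1},{"rx":0,"ry":0,"rz":0,"x":0.15,"y":-0.75,"z":0,"jaw":-1},{"rx":0,"ry":0,"rz":0,"x":0.1,"y":-0.6,"z":0,"jaw":-1}]';python3 st.py .609 -.1707 .19
```

```text
clock: 24.98
tcp_pos: [0.5247, 0.2331, 0.2266]
orientation: [2.342, 2.093, 0.001]
contact_force: [0.4, -0.7, -1.8]
grip_width: 0.0469
gripper_force: 41.6
clock: 25.98
tcp_pos: [0.5937, -0.1195, 0.2261]
orientation: [2.345, 2.09, -0.001]
contact_force: [-0.3, 0.2, -1.5]
grip_width: 0.0465
gripper_force: 41.6
t 25.975 p [ 0.5937 -0.1195  0.2261] w 0.0465 yaw -6.6 z [-0. -0. -1.] F [-0.3  0.2 -1.5] j [ 0.41  0.4  -0.41  1.71  0.18  1.07 -0.17]
units to go xyz [ 0.26 -0.85 -0.6 ] rz -0.01
```

```bash
python3 -m jog '[{"rx":0,"ry":0,"rz":0,"x":0.13,"y":-0.45,"z":0,"jaw":-1},{"rx":0,"ry":0,"rz":0,"x":0.13,"y":-0.35,"z":0,"jaw":-1},{"rx":0,"ry":0,"rz":0,"x":0,"y":0,"z":0,"jaw":-1},{"rx":0,"ry":0,"rz":0,"x":0,"y":0,"z":-0.4,"jaw":-1},{"rx":0,"ry":0,"rz":0,"x":0,"y":0,"z":-0.5,"jaw":-1},{"rx":0,"ry":0,"rz":0,"x":0,"y":0,"z":-0.3,"jaw":-1},{"rx":0,"ry":0,"rz":0,"x":0,"y":0,"z":0,"jaw":-1},{"rx":0,"ry":0,"rz":0,"x":0,"y":0,"z":0,"jaw":-1}]'; python3 st.py .609 -.1707 .0549
```

```text
clock: 26.98
tcp_pos: [0.6104, -0.165, 0.155]
orientation: [2.343, 2.091, 0.002]
contact_force: [0.1, 0.6, -1.5]
grip_width: 0.0471
gripper_force: 41.6
t 26.975 p [ 0.6104 -0.165   0.155 ] w 0.0471 yaw -6.5 z [ 0.002 -0.    -1.   ] F [ 0.1  0.6 -1.5] j [ 0.44  0.51 -0.37  1.71  0.22  0.96 -0.13]
units to go xyz [-0.02 -0.1  -1.67] rz -0.02
```

```bash
python3 -m jog '[{"rx":0,"ry":0,"rz":0,"x":-0.02,"y":-0.1,"z":-0.4,"jaw":-1},{"rx":0,"ry":0,"rz":0,"x":0,"y":0,"z":-0.45,"jaw":-1},{"rx":0,"ry":0,"rz":0,"x":0,"y":0,"z":-0.4,"jaw":-1},{"rx":0,"ry":0,"rz":0,"x":0,"y":0,"z":-0.2,"jaw":-1},{"rx":0,"ry":0,"rz":0,"x":0,"y":0,"z":-0.12,"jaw":-1},{"rx":0,"ry":0,"rz":0,"x":0,"y":0,"z":-0.05,"jaw":-1},{"rx":0,"ry":0,"rz":0,"x":0,"y":0,"z":-0.03,"jaw":-1},{"rx":0,"ry":0,"rz":0,"x":0,"y":0,"z":-0.02,"jaw":-1}]'; python3 -m jog '[{"rx":0,"ry":0,"rz":0,"x":0,"y":0,"z":-0.01,"jaw":-1},{"rx":0,"ry":0,"rz":0,"x":0,"y":0,"z":0,"jaw":-1}]';  python3 st.py .609 -.1707 .0549
```

```text
clock: 27.98
tcp_pos: [0.609, -0.1715, 0.0548]
orientation: [2.343, 2.091, 0.001]
contact_force: [-3.3, 0.1, 9.6]
grip_width: 0.0472
gripper_force: 42.6
clock: 28.22
tcp_pos: [0.609, -0.1715, 0.0548]
orientation: [2.343, 2.091, 0.001]
contact_force: [-3.1, 1.1, 8.8]
grip_width: 0.0472
gripper_force: 42.4
t 28.225 p [ 0.609  -0.1715  0.0548] w 0.0472 yaw -6.5 z [ 0.001 -0.001 -1.   ] F [-3.1  1.1  8.8] j [ 0.42  0.63 -0.34  1.77  0.28  0.78 -0.17]
units to go xyz [0.   0.01 0.  ] rz -0.02
```

Release, rise, back off, then check.

```bash
python3 -m jog '[{"rx":0,"ry":0,"rz":0,"x":0,"y":0,"z":0.01,"jaw":0.2},{"rx":0,"ry":0,"rz":0,"x":0,"y":0,"z":0,"jaw":0.5},{"rx":0,"ry":0,"rz":0,"x":0,"y":0,"z":0,"jaw":1},{"rx":0,"ry":0,"rz":0,"x":0,"y":0,"z":0,"jaw":1},{"rx":0,"ry":0,"rz":0,"x":0,"y":0,"z":0.2,"jaw":1},{"rx":0,"ry":0,"rz":0,"x":0,"y":0,"z":0.6,"jaw":1},{"rx":0,"ry":0,"rz":0,"x":0,"y":0,"z":0.9,"jaw":1},{"rx":0,"ry":0,"rz":0,"x":0,"y":0,"z":0.9,"jaw":1}]'; python3 -m jog '[{"rx":0,"ry":0,"rz":0,"x":-0.3,"y":-0.5,"z":0.2,"jaw":1},{"rx":0,"ry":0,"rz":0,"x":-0.3,"y":-0.7,"z":0,"jaw":1},{"rx":0,"ry":0,"rz":0,"x":-0.3,"y":-0.7,"z":0,"jaw":1},{"rx":0,"ry":0,"rz":0,"x":-0.3,"y":-0.7,"z":0,"jaw":1},{"rx":0,"ry":0,"rz":0,"x":-0.3,"y":-0.7,"z":0,"jaw":1},{"rx":0,"ry":0,"rz":0,"x":-0.3,"y":-0.7,"z":0,"jaw":1},{"rx":0,"ry":0,"rz":0,"x":0,"y":0,"z":0,"jaw":1},{"rx":0,"ry":0,"rz":0,"x":0,"y":0,"z":0,"jaw":1}]'; python3 st.py
python3 - <<'E'
from vis import *
from bench import grab_frame
im={n:grab_frame(n) for n in P}
cv2.imwrite("pics/end.png",np.hstack([cv2.resize(im[n],(400,300)) for n in("top","side")])[:,:,::-1])
B={"blue":(.609,-.1707,(278,176)),"red":(.618,-.091,0),"green":(.6272,-.0119,0),"yellow":(.6371,.0674,0)}
for c,(x,y,_) in B.items():
    X=[[x,y,.118]];print(c,{n:(blob(im[n],c,proj(n,np.array(X))[0])[0]-cen(cv2.convexHull(proj(n,CAP+X).astype(np.float32)))).round(1) for n in P})
E
```

```text
clock: 29.22
tcp_pos: [0.6082, -0.1712, 0.212]
orientation: [2.344, 2.092, 0.001]
contact_force: [1.5, -1.3, 1.0]
grip_width: 0.0851
gripper_force: 0.0
clock: 30.22
tcp_pos: [0.5007, -0.4108, 0.2223]
orientation: [2.344, 2.092, 0.001]
contact_force: [-0.3, 0.1, -0.7]
grip_width: 0.0853
gripper_force: 0.0
t 30.225 p [ 0.5007 -0.4108  0.2223] w 0.0853 yaw -6.5 z [ 0.001  0.    -1.   ] F [-0.3  0.1 -0.7] j [ 0.82  0.46 -0.32  1.62  0.16  1.09  0.35]
blue {'side': array([ 0.6, -0.5]), 'top': array([-6. , 10.3])}
red {'side': array([-0.5,  0.2]), 'top': array([-3. , 10.8])}
green {'side': array([-0.8, -0.4]), 'top': array([-0.2, 11. ])}
yellow {'side': array([-0.7, -0.1]), 'top': array([ 2.6, 11.5])}
```

View pics/end.png

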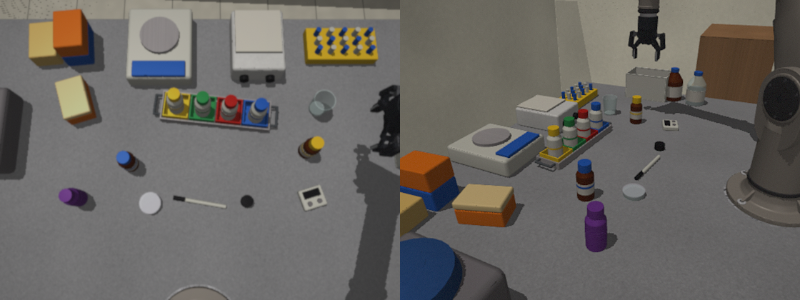

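The final view shows all four white bottles upright in the bays of their colours; side-view caps are within 1 px of prediction. The top-view blobs merge with the same-coloured bays, which accounts for their offset. Both amber bottles are unmoved at (127,159) and (312,147).

```bash
python3 -c "
from bench import r
print(r.hand_in())"
```

```text
the job is handed in; nothing more can be done
None
```

I handed the job in at about 30 s of the allowed 112 s: each of the four white bottles stands upright in the bay of its cap's colour, and the two brown bottles look unmoved in the last picture; no verdict was returned.

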